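# Find the loose support stud in the sterilising box

## Task

One of the four black support studs on the floor of the open sterilising box has come loose. Feel for it by nudging the studs sideways, slide it along the floor and right out through the gap in the box's front wall onto the worktop (do not lift it inside the box), then put it in the kidney dish for repair. Leave the swab carton, the oximeter and the tape roll where they are.

Things in the scene. Friction and masses are not known exactly. Their poses are not given: they have to be found in the camera images.
- steriliser_box: open-topped aluminium sterilising box, fixed on the worktop: 178 mm along x, 252 along y, 45 high; walls and floor 4 mm thick; inside 170 x 244 mm; thin handles stand 10 mm off the end (y) walls. Origin: centre of its underside, z up; its -x side is the front, towards the robot. The studs stand in a row at x about 20 mm and y about -75, -25, 25 and 75 mm
- front_gap (a point): middle of the gap in the box's front wall, at floor level, 89 mm in front (-x) of the box's origin and 4 mm up. The gap is 110 mm wide (along the box's y) and as high as the wall, with no sill: the floor ends there, 4 mm above the worktop. Axes as the box's
- stud_a: one of four look-alike black support studs in the box: upright round button, 24 mm across, 20 mm tall, chamfered top. Origin: centre of its underside. Three are fixed to the box floor and do not give; one, any of the four, is loose, only stands there (about 0.04 kg) and slides at a push under 1 N. Only a sideways push tells which; the name says nothing
- stud_b: one of four look-alike black support studs in the box: upright round button, 24 mm across, 20 mm tall, chamfered top. Origin: centre of its underside. Three are fixed to the box floor and do not give; one, any of the four, is loose, only stands there (about 0.04 kg) and slides at a push under 1 N. Only a sideways push tells which; the name says nothing
- stud_c: one of four look-alike black support studs in the box: upright round button, 24 mm across, 20 mm tall, chamfered top. Origin: centre of its underside. Three are fixed to the box floor and do not give; one, any of the four, is loose, only stands there (about 0.04 kg) and slides at a push under 1 N. Only a sideways push tells which; the name says nothing
- stud_d: one of four look-alike black support studs in the box: upright round button, 24 mm across, 20 mm tall, chamfered top. Origin: centre of its underside. Three are fixed to the box floor and do not give; one, any of the four, is loose, only stands there (about 0.04 kg) and slides at a push under 1 N. Only a sideways push tells which; the name says nothing
- kidney_dish: loose steel kidney dish (D-shaped open bowl) standing on the worktop, 96 mm along its x, 217 mm along its y, 35 mm high, inside about 64 x 190 mm at the rim, floor 5 to 7 mm thick, sides flaring. Origin at the centre of its underside, z up; its long axis (y) points roughly towards the robot; it stands to the left or to the right of the box
- swab_box: printed carton of swabs, 55 x 100 x 45 mm high, on the other side of the box from the dish; bystander, to be left where it is. Origin at the centre of its underside
- oximeter: finger-clip oximeter, 33 x 57 x 31 mm high, to the right, behind; bystander, to be left where it is. Origin at the centre of its underside
- tape_silk: white roll of surgical tape lying flat, 57 mm across, 25 mm high, to the right, behind; bystander, to be left where it is. Origin at the centre of its underside

How it is judged (in metres and radians):
On the way:
1. the loose stud has been slid through the gap and is wholly outside the box, down on the worktop in front of it (origin more than 103 mm in front of the box's origin) (((x of stud_a in the frame of steriliser_box below -0.103 m and z of stud_a in the frame of steriliser_box below 0.012 m and y of stud_a in the frame of steriliser_box between -0.11 and 0.11 m) or (x of stud_b in the frame of steriliser_box below -0.103 m and z of stud_b in the frame of steriliser_box below 0.012 m and y of stud_b in the frame of steriliser_box between -0.11 and 0.11 m) or (x of stud_c in the frame of steriliser_box below -0.103 m and z of stud_c in the frame of steriliser_box below 0.012 m and y of stud_c in the frame of steriliser_box between -0.11 and 0.11 m) or (x of stud_d in the frame of steriliser_box below -0.103 m and z of stud_d in the frame of steriliser_box below 0.012 m and y of stud_d in the frame of steriliser_box between -0.11 and 0.11 m))), for 0.2 s.
At the end, for the whole second after the job is handed in: the loose stud rests in the kidney dish, upright or lying (its origin within 36 mm across and 88 mm along of the dish's origin and 2 to 30 mm above the dish's underside, touching the dish, slower than 20 mm/s), and the dish stands level within 0.15 rad (((x of stud_a in the frame of kidney_dish between -0.036 and 0.036 m and y of stud_a in the frame of kidney_dish between -0.088 and 0.088 m and z of stud_a in the frame of kidney_dish between 0.002 and 0.03 m and contact force between stud_a and kidney_dish above 0.05 N and linear speed of stud_a below 0.02 m/s) or (x of stud_b in the frame of kidney_dish between -0.036 and 0.036 m and y of stud_b in the frame of kidney_dish between -0.088 and 0.088 m and z of stud_b in the frame of kidney_dish between 0.002 and 0.03 m and contact force between stud_b and kidney_dish above 0.05 N and linear speed of stud_b below 0.02 m/s) or (x of stud_c in the frame of kidney_dish between -0.036 and 0.036 m and y of stud_c in the frame of kidney_dish between -0.088 and 0.088 m and z of stud_c in the frame of kidney_dish between 0.002 and 0.03 m and contact force between stud_c and kidney_dish above 0.05 N and linear speed of stud_c below 0.02 m/s) or (x of stud_d in the frame of kidney_dish between -0.036 and 0.036 m and y of stud_d in the frame of kidney_dish between -0.088 and 0.088 m and z of stud_d in the frame of kidney_dish between 0.002 and 0.03 m and contact force between stud_d and kidney_dish above 0.05 N and linear speed of stud_d below 0.02 m/s)) and angle between kidney_dish's own z axis and vertical below 0.15 rad).
It fails at once if a stud is lifted inside the box (underside more than 18 mm above the box floor, up to the rim, within the walls; carrying it over the box later is allowed) ((x of stud_a in the frame of steriliser_box between -0.085 and 0.085 m and y of stud_a in the frame of steriliser_box between -0.122 and 0.122 m and z of stud_a in the frame of steriliser_box between 0.022 and 0.05 m) or (x of stud_b in the frame of steriliser_box between -0.085 and 0.085 m and y of stud_b in the frame of steriliser_box between -0.122 and 0.122 m and z of stud_b in the frame of steriliser_box between 0.022 and 0.05 m) or (x of stud_c in the frame of steriliser_box between -0.085 and 0.085 m and y of stud_c in the frame of steriliser_box between -0.122 and 0.122 m and z of stud_c in the frame of steriliser_box between 0.022 and 0.05 m) or (x of stud_d in the frame of steriliser_box between -0.085 and 0.085 m and y of stud_d in the frame of steriliser_box between -0.122 and 0.122 m and z of stud_d in the frame of steriliser_box between 0.022 and 0.05 m)).
It fails at once if the swab carton moved more than 30 mm (distance of swab_box from where it was at the start of the episode above 0.03 m).
It fails at once if the oximeter moved more than 30 mm (distance of oximeter from where it was at the start of the episode above 0.03 m).
It fails at once if the tape roll moved more than 30 mm (distance of tape_silk from where it was at the start of the episode above 0.03 m).
It also fails if it takes over 72 s, if anything falls off the work surface, if the arm or the gripper's body presses on something with over 40 N, if the wrist force passes 120 N, or if a joint passes its speed limit or range.

## Robot

A 6-joint arm with a two-finger parallel gripper is mounted at the origin on a cart in front of the work surface, level with it; the furniture and walls round the work are solid. World frame = base frame: x ahead of the robot, y to its left, z up, the work surface at z = 0. Lengths are in mm, angles in rad, forces in N, time in s.
With the tool pointing down it reaches from about 350 to 875 mm from the base axis. Payload 4.2 kg.
Tool frame: the origin (TCP) lies at the very end of the fingers, on their centre line; the grasp point (between the pads) lies 19 mm behind it; z points along the fingers, y is the line along which they close (so a half turn about z gives the same grasp; the last joint's range is limited). The gripper opens to 85 mm and grips with 20 to 120 N. Pads are 22 mm wide; open, the fingers measure 114 mm over their backs; the gripper's body (76 mm by 85 mm) begins 54 mm behind the grasp point. The pads swing forward as they close: fully open they stand 13 mm farther back than shut.
Start: joints at [1.399, 0.385, 0.008, 0, -1.194, -0.259], TCP at [260.965, 567.888, 196.712] pointing down, gripper open.
Joint ranges: [-3.14, 3.14], [-1.21, 2.06], [-1.07, 1.41], [-3.16, 2.05], [-2.99, -0.16], [-3.1, 3.1]. Speed limits (rad/s): [2.79, 2.79, 3.14, 3.14, 3.14, 3.14].

## Interface

Orientations are given as a unit quaternion [x, y, z, w].
In Python, from bench import arm gives the robot as it stands. The module is installed in compiled form; this text tells all that it offers.
- The arm moves only by the tool drive_tool, never from a script. Its argument "targets" is a list of rows, each a list of 5 numbers: the closure, from -1 (fully open) to 1 (shut), then the shift along the tool's x, y, z in mm, then the turn about the tool's z in degrees. In form: [[grip, tx, ty, tz, roll], ...]. A call has 1 to 12 rows; each row is the pose to reach, as a shift and turn from the pose commanded when the call began, along the tool's axes at that moment; what a row does not reach only later rows make up. A row lasts 1/10 s, in which the tool goes at most 50 mm and 8.59 degrees, less where a joint would pass 70% of its speed; a pose out of reach is approached as far as the arm can. A call with a gripper value outside its range is refused whole. The fingers move at their own pace and stop on an object; the grip force is fixed at half the most. Time passes only in rows, so rows that repeat a pose let the fingers close. It gives the time, the measured TCP pose, the force, the opening and the grip force at its end, in the units of the state.
- arm.read_state(): the state, without advancing time (a new reading comes with each control period).
- arm.get_image(name): name is "side" or "top"; returns the picture (480x640x3 uint8, blue, green, red); there is no depth.
- arm.camera_params(name): a dict with "fov_y" (degrees; the focal length in pixels is half the picture's height over the tangent of half this angle, whatever the lens; pixels are square), "cx", "cy" (the principal point, pixels), "D" ([k1, k2, p1, p2, k3] as OpenCV has them; the pictures are not rectified), "rvec" (rotation vector, rad) and "tvec" (3), from world to camera coordinates, as OpenCV has them. Camera axes: x right, y down, z forward; pixel columns grow to the right and rows downward; lengths in mm; the calibration is good to about 2 mm. A picture is of the moment at which its call begins. camera_params takes no time and is no camera call.
- arm.job_done(): hands the job in; it is judged then, once.
The state is a dict: "clock": time; "joints": joint angles; "joint_vel": joint speeds; "joint_efforts": joint torques, N m; "position": TCP position; "ee_rot": TCP orientation; "contact_force": force on the tool from outside, world axes, zero at the start; "wrist_torque": the same for the moment, N m; "gripper_width": finger opening in mm; "grasp_force": force on a finger pad.
Only numpy, scipy, OpenCV 4.12 (cv2) and the standard library are available. Lean on these libraries where they do the work, as an engineer would, in place of code of your own. Each camera call takes 0.05 s, during which the arm holds its last target. There are 200 camera calls.

## Working session

There is one attempt and no reset: what is moved stays moved. The work goes in short steps, Python scripts to look and compute and a tool call to move; the robot and the scene stay as the last step left them, time stands still between calls to the robot, and variables do not carry over. Pictures are saved under pics/ and viewed, at most 10 in all, crops included, and the job is handed in when it is done.

Besides the shell and the picture viewer there is one more tool, called after "Emit:" as name(argument=value, ...) on one line, values as JSON. drive_tool: Moves the arm, as the interface text tells. Its arguments: {"type":"object","properties":{"targets":{"type":"array","items":{"type":"array","items":{"type":"number"}}}},"required":["targets"]}

```bash
mkdir -p pics; cat > h.py <<'E'
import numpy as np, cv2
from bench import arm
def K(n):
    p=arm.camera_params(n); f=240/np.tan(np.radians(p["fov_y"])/2)
    return np.array([[f,0,p["cx"]],[0,f,p["cy"]],[0,0,1]]),np.array(p["D"],float),np.array(p["rvec"],float),np.array(p["tvec"],float)
def ray(n,uv):
    k,D,r,t=K(n); q=cv2.undistortPoints(np.array(uv,float).reshape(-1,1,2),k,D).reshape(-1,2)
    R=cv2.Rodrigues(r)[0]; c=-R.T@t
    return c,(R.T@np.c_[q,np.ones(len(q))].T).T
def onz(n,uv,z):
    c,d=ray(n,uv); s=(z-c[2])/d[:,2]; return c+d*s[:,None]
def px(n,P):
    k,D,r,t=K(n); return cv2.projectPoints(np.array(P,float).reshape(-1,1,3),r,t,k,D)[0].reshape(-1,2)
E
python3 - <<'E'
from h import *
for n in("top","side"): 
    cv2.imwrite(f"pics/{n}0.png",arm.get_image(n)); k,D,r,t=K(n); print(n,k[0,0],-cv2.Rodrigues(r)[0].T@t)
s=arm.read_state(); print({k:np.round(v,3) for k,v in s.items()})
E
```

```text
top 533.2470702253036 [ 457.43729649  -26.49258066 1163.19485509]
side 486.68999341553723 [  55.37468313 -825.57164284  424.19439631]
{'clock': np.float64(0.1), 'joints': array([ 1.399,  0.385,  0.007, -0.   , -1.194, -0.259]), 'joint_vel': array([-0.   , -0.001,  0.004,  0.002, -0.001, -0.001]), 'joint_efforts': array([-0.0000e+00, -3.9332e+01,  1.8893e+01,  4.1980e+00, -3.0000e-03,
        0.0000e+00]), 'position': array([260.739, 567.367, 195.727]), 'ee_rot': array([ 0.977, -0.214, -0.   ,  0.001]), 'contact_force': array([0.328, 0.541, 0.445]), 'wrist_torque': array([-0.046, -0.004,  0.013]), 'grasp_force': np.float64(0.0), 'gripper_width': np.float64(85.625)}
```

View pics/top0.png

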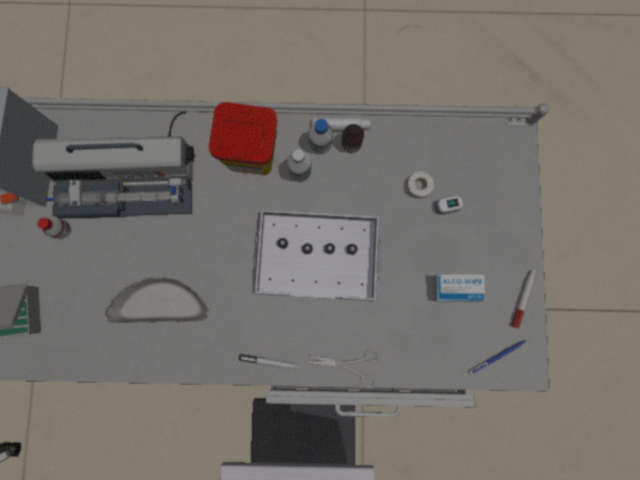

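View pics/side0.png

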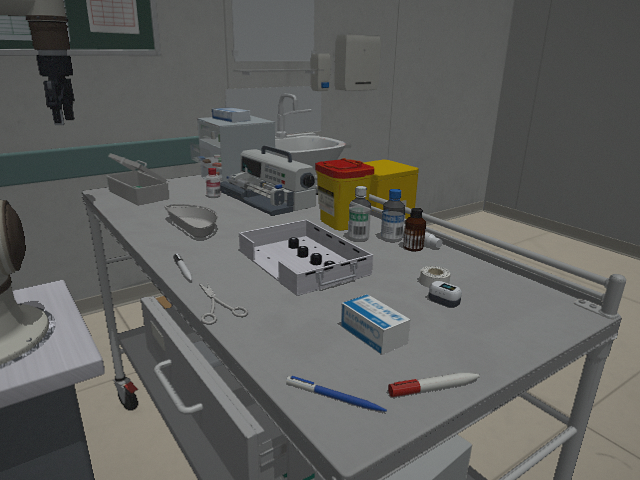

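```bash
python3 - <<'E'
from h import *
np.set_printoptions(precision=1,suppress=True)
im=arm.get_image("top"); hsv=cv2.cvtColor(im,cv2.COLOR_BGR2HSV)
# studs: dark blobs inside box
roi=np.zeros(im.shape[:2],np.uint8); roi[220:290,265:370]=1
m=((im.max(2)<75)&(roi>0)).astype(np.uint8)
n,l,st,c=cv2.connectedComponentsWithStats(m)
for i in range(1,n):
    if st[i,4]>25: print("stud",st[i],c[i],onz("top",[c[i]],18)[0])
# box corners at rim (outer), estimates from picture
uv=[[258,212],[379,215],[377,300],[255,296]]
print("box rim corners",onz("top",uv,45))
uv=[[107,318],[207,318],[157,278],[157,320]]
print("dish",onz("top",uv,35))
print("tcp px",px("top",[[260,567,196]]),px("side",[[260,567,196]]))
big=cv2.resize(im[200:310,245:390],None,fx=5,fy=5,interpolation=cv2.INTER_CUBIC); cv2.imwrite("pics/box.png",big)
cv2.imwrite("pics/dish.png",cv2.resize(im[260:340,90:225],None,fx=5,fy=5,interpolation=cv2.INTER_CUBIC))
E
```

```text
stud [277 238  11  10  61] [282.  243.1] [613.1  45.4  18. ]
stud [302 244  10  10  61] [306.7 248.6] [602.   -8.5  18. ]
stud [325 244  10  10  58] [329.  248.5] [603.2 -56.7  18. ]
stud [347 244  10  10  63] [351.1 249. ] [ 603.  -104.5   18. ]
box rim corners [[ 675.4   96.7   45. ]
 [ 673.8 -161.6   45. ]
 [ 493.7 -157.5   45. ]
 [ 497.1   96.7   45. ]]
dish [[446.1 404.6  35. ]
 [450.  196.2  35. ]
 [531.3 305.9  35. ]
 [443.9 300.2  35. ]]
tcp px [[-31.2 425.4]] [[ 68.2 140.9]]
```

View pics/box.png

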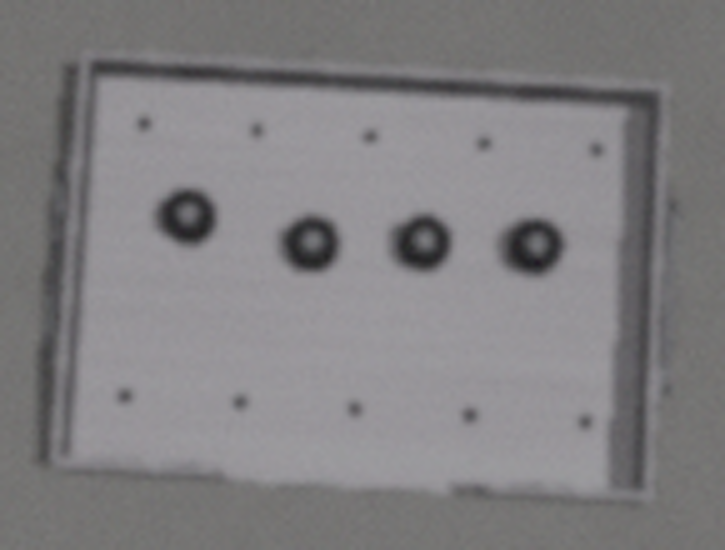

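View pics/dish.png

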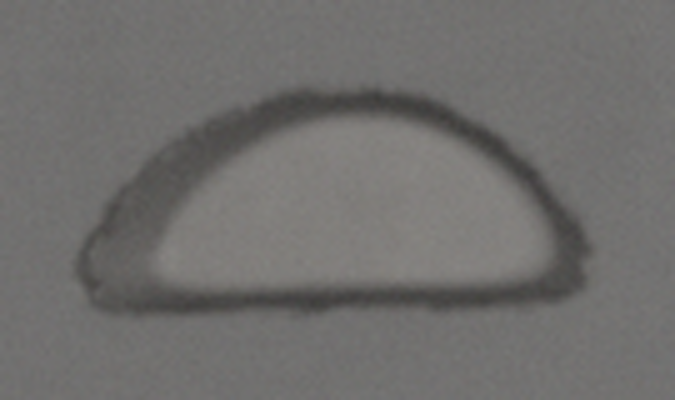

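```bash
python3 - <<'E'
from h import *
np.set_printoptions(precision=1,suppress=True)
c=lambda a:np.array(a,float)/5+[245,200]-0.4
hb=onz("top",c([[143,124],[257,130],[371,136],[484,143],[596,150]]),4)
hf=onz("top",c([[125,396],[240,402],[355,409],[470,415],[585,422]]),4)
d=(hb[0]-hb[-1])[:2]; e=(hf[0]-hf[-1])[:2]
yaw=[np.degrees(np.arctan2(-v[0],v[1])) for v in(d,e)]
ctr=(hb.mean(0)+hf.mean(0))/2; print("yaw",yaw,"hole centre",ctr, np.linalg.norm(d),np.linalg.norm((hb-hf)[2]))
a=np.radians(np.mean(yaw)); R=np.array([[np.cos(a),-np.sin(a)],[np.sin(a),np.cos(a)]])
S=onz("top",[[282,243.1],[306.7,248.6],[329,248.5],[351.1,249]],18)
print("studs box",(S[:,:2]-ctr[:2])@R)
# rim corners inner/outer
rim=onz("top",c([[88,58],[662,90],[650,495],[52,465]]),45); print("rim",rim,rim.mean(0))
print("front gap edges",onz("top",c([[228,475],[450,487]]),4))
dc=np.array([90,260])-0.4
print("dish floor",onz("top",np.array([[155,275],[555,265],[360,112],[360,290]])/5.+dc,7),"rim",onz("top",np.array([[78,290],[590,270],[330,92],[330,308]])/5.+dc,35))
im=arm.get_image("side"); print(px("side",S))
m=np.zeros(im.shape[:2],np.uint8); m[225:275,275:345]=1; m=((im.max(2)<50)&(m>0)).astype(np.uint8)
n,l,st,cc=cv2.connectedComponentsWithStats(m); print([(cc[i],st[i]) for i in range(1,n) if st[i,4]>20])
E
```

```text
yaw [np.float64(-2.2257662863061825), np.float64(-2.136738269895844)] hole centre [592.5 -31.3   4. ] 200.01753201870477 120.32122264373277
studs box [[ 17.6  77.3]
 [  8.6  23.2]
 [ 11.6 -25. ]
 [ 13.3 -72.8]]
rim [[ 677.3   87.8   45. ]
 [ 668.1 -157.4   45. ]
 [ 496.5 -152.5   45. ]
 [ 504.2   96.9   45. ]] [586.5 -31.3  45. ]
front gap edges [[503.   25.2   4. ]
 [499.7 -70.8   4. ]]
dish floor [[453.5 386.8   7. ]
 [460.9 216.1   7. ]
 [524.7 303.7   7. ]
 [448.8 298.8   7. ]] rim [[446.9 408.4  35. ]
 [459.1 195.5  35. ]
 [531.3 308.9  35. ]
 [441.4 303.   35. ]]
[[293.1 240.1]
 [302.2 248.6]
 [315.3 255.8]
 [328.7 263.6]]
[(array([298.1, 247.5]), array([289, 238,  19,  20, 193], dtype=int32)), (array([315.8, 259.1]), array([311, 253,  11,  12, 106], dtype=int32)), (array([328.7, 262.9]), array([325, 261,  10,   5,  27], dtype=int32))]
```

Emit:
drive_tool(targets=[[-0.1,50,30,0,8],[-0.1,90,55,0,16],[-0.1,135,82,0,24],[-0.1,180,109,0,32],[-0.1,225,136,0,40],[-0.1,270,164,0,48],[-0.1,315,191,20,56],[-0.1,360,218,40,64],[-0.1,405,246,60,67.5],[-0.1,450,273,80,67.5],[-0.1,495,300,100,67.5],[-0.1,539,328,110,67.5]])

```text
clock: 1.4
position: [588.0, 82.4, 98.5]
ee_rot: [-0.694, 0.72, 0.0, -0.001]
contact_force: [1.0, 1.4, 0.3]
gripper_width: 46.8
grasp_force: 0.0
```

Emit:
drive_tool(targets=[[-0.1,0,0,0,0],[-0.1,0,0,20,0],[-0.1,0,0,35,0],[-0.1,0,0,35,0],[-0.1,0,0,35,0]])

```text
clock: 1.9
position: [587.8, 84.6, 65.1]
ee_rot: [-0.694, 0.72, -0.0, -0.0]
contact_force: [0.1, 1.4, -0.3]
gripper_width: 46.6
grasp_force: 0.0
```

```bash
python3 - <<'E'
from h import *
for n in("top","side"): im=arm.get_image(n); cv2.imwrite(f"pics/{n}1.png",im); 
a=cv2.resize(arm.get_image("top")[200:310,245:345],(500,550)); b=cv2.resize(im[190:300,220:280+100],(800,550))[:, :]
cv2.imwrite("pics/v1.png",cv2.resize(np.hstack([a,b]),(800,338)))
s=arm.read_state(); print(s["position"],s["contact_force"],s["gripper_width"],s["clock"])
E
```

```text
[588.33096465  84.81787413  66.02791939] [-0.99179559 -0.17956633 -0.89119539] 46.83253140772691 2.05
```

View pics/v1.png

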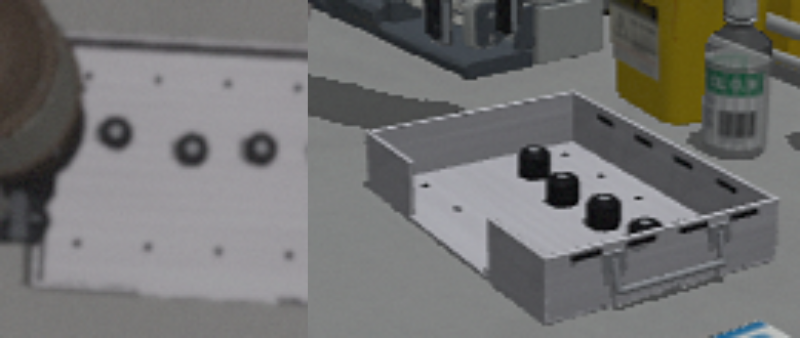

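Emit:
drive_tool(targets=[[-0.1,39,-26,0,0],[-0.1,39,-26,0,0],[-0.1,39,-26,0,0],[-0.1,39,-26,25,0],[-0.1,39,-26,45,0],[-0.1,39,-26,55,0],[-0.1,39,-26,55,0],[-0.1,39,-26,55,0]])

```text
clock: 2.85
position: [612.7, 44.8, 10.6]
ee_rot: [-0.694, 0.72, -0.0, 0.0]
contact_force: [0.1, -0.6, 0.3]
gripper_width: 47.0
grasp_force: 0.0
```

```bash
python3 - <<'E'
from h import *
im=arm.get_image("side"); cv2.imwrite("pics/v2.png",cv2.resize(im[180:300,220:390],(800,565),interpolation=cv2.INTER_CUBIC))
s=arm.read_state(); print(s["position"],s["contact_force"],s["gripper_width"],s["clock"])
E
```

```text
[613.02464879  44.76439653  10.99977566] [ 0.09118448 -0.61140603  0.19217058] 46.937229882369415 2.9
```

View pics/v2.png

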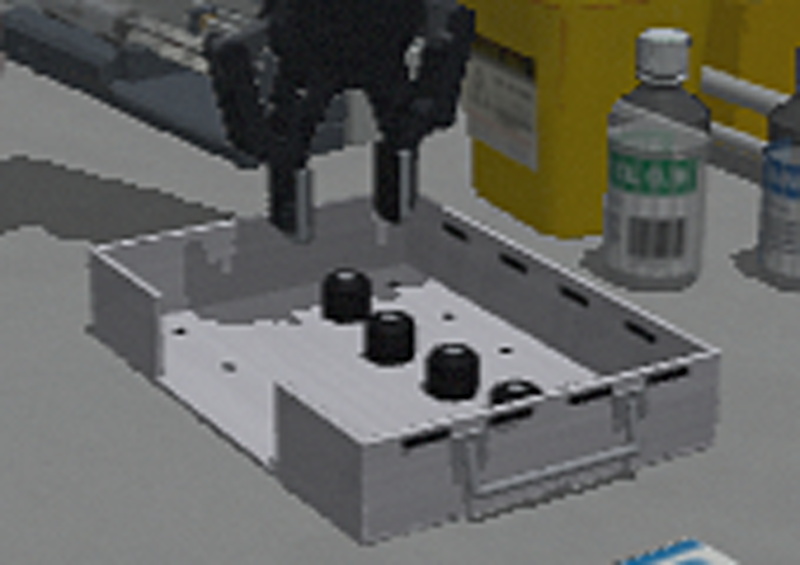

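```bash
python3 - <<'E'
from h import *
np.set_printoptions(precision=1,suppress=True)
s=arm.read_state(); P=s["position"]; print(P,s["joints"])
for o in ([0,0,0],[30,0,0],[-30,0,0],[0,0,30],[-30,0,30],[30,0,30]):
    q=px("side",[P+np.array(o)])[0]; print(o,q,(q-[220,180])/0.2125)
im=arm.get_image("side"); print(np.abs(im.astype(int)-cv2.imread("pics/side0.png")).shape)
cv2.imwrite("pics/v3.png",cv2.resize(np.vstack([im[140:300,220:390],arm.get_image("top")[200:310,235:405]]),(500,600*1)))
E
```

```text
[613.   44.8  11. ] [ 0.3  0.5 -0.2  0.  -0.8 -0.4]
[0, 0, 0] [293.2 243. ] [344.6 296.5]
[30, 0, 0] [304.1 240.4] [395.8 284.2]
[-30, 0, 0] [282.  245.7] [291.8 309.2]
[0, 0, 30] [293.2 230.7] [344.4 238.6]
[-30, 0, 30] [281.9 233.2] [291.1 250.5]
[30, 0, 30] [304.2 228.2] [396.2 227. ]
(480, 640, 3)
```

View pics/v3.png

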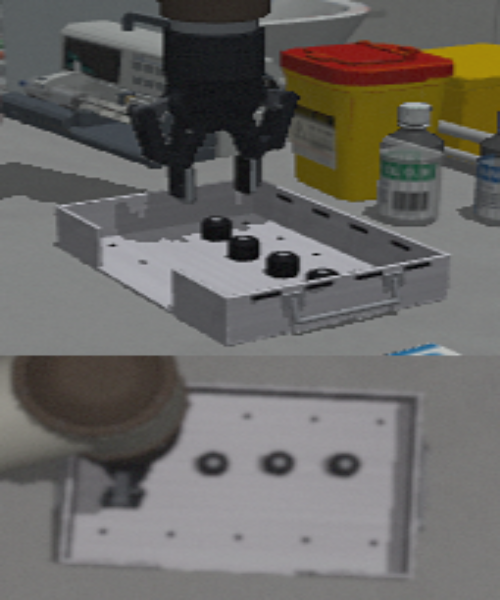

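Emit:
drive_tool(targets=[[-0.1,0,0,3,0],[-0.1,0,0,6,0],[-0.1,0,0,6,0],[-0.1,0,0,6,0]])

```text
clock: 3.4
position: [612.1, 44.2, 3.7]
ee_rot: [-0.694, 0.72, 0.0, -0.0]
contact_force: [0.7, 0.4, 0.3]
gripper_width: 46.8
grasp_force: 0.0
```

Emit:
drive_tool(targets=[[-0.1,0,0,2,0],[-0.1,0,0,4,0],[-0.1,0,0,6,0],[-0.1,0,0,8,0],[-0.1,0,0,8,0]])

```text
clock: 3.9
position: [611.9, 44.1, -4.6]
ee_rot: [-0.693, 0.72, 0.0, -0.0]
contact_force: [0.9, 0.6, -1.2]
gripper_width: 46.9
grasp_force: 0.0
```

```bash
cat > tip.py <<'E'
from h import *
np.set_printoptions(precision=1,suppress=True)
def tips():
    s=arm.read_state(); P=s["position"]; im=arm.get_image("side"); g=im.max(2).astype(int)
    a=np.array(s["ee_rot"]); ty=np.array([2*a[0]*a[1],2*a[1]**2-1,0])
    for sg in(1,-1):
        h=sg*(s["gripper_width"]/2+7)
        u,v=px("side",[P+ty*h])[0]; c=int(round(u))
        col=g[int(v)-60:int(v)+15,c-3:c+4]; print("finger",sg,"px",u,v,"rows from",int(v)-60)
        print(np.median(col,axis=1).astype(int)[20:])
        print("px/mm",(px("side",[P+ty*h+[0,0,10]])[0]-[u,v])[1]/10)
    print(P,s["contact_force"],s["clock"])
if __name__=="__main__": tips()
E
python3 tip.py
```

```text
finger 1 px 281.3551279209082 252.16855236290263 rows from 192
[ 27  27  29  31  30  29  31  31  26  31  27  29  25  27  33  29  32  27
  40  30  29  32  35  57  82  74  87  88  87  96 104 103 103 103 101 100
  96 177 173 172 172 172 173 173 174 173 175 176 176 171 164 125  84  81
  81]
px/mm -0.4083908821319994
finger -1 px 304.2471336950058 246.94712731207863 rows from 186
[ 29  25  23  25  26  25  26  25  28  25  25  25  24  25  27  21  37  37
  36  36  33  35  35  35  35  33  37  63  86  85 100 103 105 103  96 105
 102 100 166 184  65  87  22  31  24  21  21  19  18  17  12  90 182 175
 174]
px/mm -0.3990911103735414
[611.9  44.1  -4.6] [ 0.9  0.6 -1.2] 3.9
```

```bash
python3 - <<'E'
from h import *
np.set_printoptions(precision=1,suppress=True)
im=arm.get_image("top"); 
for z in(0,37): print(z,px("top",[[612,44,z],[581,45,z],[590,45,z]]))
g=im.max(2)
print(g[244:276:2,264:298:2])
print(px("side",[[612,44,37]]))
E
```

```text
0 [[283.1 244.7]
 [282.2 258.7]
 [282.3 254.6]]
37 [[282.1 242.4]
 [281.2 256.8]
 [281.3 252.6]]
[[ 73  70  68  63  63  66  67  69  68  74  59  53  42  36  63 135 155]
 [ 58  61  62  67  65  63  67  60  61  53  39  36  39  60 121 153 157]
 [ 91  54  44  56  47  47  42  45  33  39  38  38  75 133 156 155 157]
 [105  97  72  45  33  38  30  32  27  33  26  62 136 157 156 157 160]
 [107 106 102  87  39  37  35  31  31  40  37  81 152 155 157 156 158]
 [104 104 103  99  61  44  57  56  38  39  47 123 155 157 155 157 157]
 [105 102 101 104  85  61  78  76  47  40  62 136 154 154 155 154 154]
 [104 105 103 103 105  89  77  69  51  60 120 152 156 157 156 155 157]
 [106 105 105 101  78  71  78  74  51  67 125 153 157 158 154 153 159]
 [102 102 103  87  62  65  79  72  65  64  82 151 155 156 155 155 156]
 [106 105 104  82  48  73  84  71  53  42  85 152 156 158 156 159 156]
 [103 101 102  62  54  69  85  75  49  50 125 156 156 157 157 156 156]
 [103 107 102  69  54  71  78  66  52  77 144 155 155 155 157 157 157]
 [106 105 107 116 125 136 134 129 123 136 155 158 157 159 160 159 159]
 [144 132 132 146 154 155 155 156 158 158 156 156 157 155 159 158 158]
 [157 159 157 156 156 156 155 156 157 156 159 157 158 158 156 159 159]]
[[293.  232.5]]
```

Emit:
drive_tool(targets=[[-0.1,1,0,3,0],[-0.1,1,0,6,0],[-0.1,1,0,9,0],[-0.1,1,0,12,0],[-0.1,1,0,12,0]])

```text
clock: 4.5
position: [611.7, 43.1, -16.9]
ee_rot: [-0.693, 0.72, 0.0, -0.001]
contact_force: [0.5, -0.4, -0.5]
gripper_width: 47.2
grasp_force: 0.0
```

```bash
python3 tip.py
```

```text
finger 1 px 281.5121585323246 257.3083085706979 rows from 197
[ 27  26  25  26  33  28  28  31  30  29  27  37  34  32  33  28  32  30
  45  36  41  32  29  43  72  72  81 105 104 103 101 101  95 177 173 172
 173 171 173 174 173 174 176 176 174 173 168  84  80  81  85  85  85  85
  85]
px/mm -0.4052656278113801
finger -1 px 304.441376056738 251.93920557159947 rows from 191
[ 28  24  26  25  24  27  26  28  26  24  26  24  26  37  20  28  20  26
  24  21  24  23  21  25  20  22  32  60 106  99 105 104 101 118 177  70
  86  23  31  26  22  20  19  22  17  13  91 181 175 174 174 174 174 175
 175]
px/mm -0.39607733734488304
[611.7  43.1 -16.9] [ 0.5 -0.4 -0.5] 4.5
```

Emit:
drive_tool(targets=[[-0.1,0,0,3,0],[-0.1,0,0,6,0],[-0.1,0,0,9,0],[-0.1,0,0,11,0],[-0.1,0,0,11,0]])

```text
clock: 5.05
position: [611.8, 43.2, -27.7]
ee_rot: [-0.693, 0.72, 0.0, -0.0]
contact_force: [-0.9, 0.6, 0.7]
gripper_width: 46.9
grasp_force: 0.0
```

```bash
python3 - <<'E'
from h import *
im=arm.get_image("side"); cv2.imwrite("pics/v4.png",cv2.resize(im[200:290,240:360],(800,600),interpolation=cv2.INTER_CUBIC))
E
```

```text
(no output)
```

View pics/v4.png

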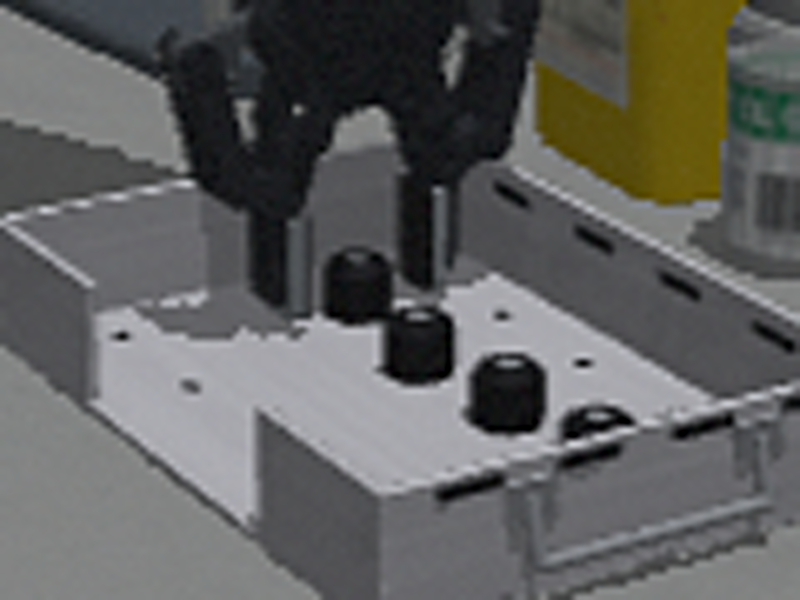

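Emit:
drive_tool(targets=[[-0.1,0,3,2,0],[-0.1,0,6,2,0],[-0.1,0,8,2,0],[-0.1,0,10,2,0],[-0.1,0,11,2,0],[-0.1,0,12,2,0],[-0.1,0,12,2,0]])

```text
clock: 5.8
position: [601.6, 43.8, -29.0]
ee_rot: [-0.694, 0.72, -0.001, 0.001]
contact_force: [4.2, -1.7, -2.4]
gripper_width: 46.8
grasp_force: 2.3
```

Emit:
drive_tool(targets=[[-0.1,0,1,0,0],[-0.1,0,2,0,0],[-0.1,0,2,0,0]])

```text
clock: 6.1
position: [601.6, 43.9, -28.9]
ee_rot: [-0.694, 0.72, -0.002, 0.003]
contact_force: [9.2, -3.3, -6.4]
gripper_width: 46.8
grasp_force: 4.6
```

Emit:
drive_tool(targets=[[-0.1,0,-8,0,0],[-0.1,0,-14,0,0],[-0.1,0,-14,0,0],[-0.1,0,-14,-32,0],[-0.1,0,-14,-32,0],[-0.1,52,-6,-32,0],[-0.1,52,-6,-32,0],[-0.1,52,-6,-32,0],[-0.1,52,-6,-15,0],[-0.1,52,-6,0,0],[-0.1,52,-6,0,0]])

```text
clock: 7.2
position: [600.3, -7.9, -31.4]
ee_rot: [-0.694, 0.72, 0.001, -0.002]
contact_force: [-0.4, -0.2, 0.8]
gripper_width: 46.8
grasp_force: 0.0
```

Emit:
drive_tool(targets=[[-0.1,0,3,0,0],[-0.1,0,6,0,0],[-0.1,0,8,0,0],[-0.1,0,10,0,0],[-0.1,0,12,0,0],[-0.1,0,13,0,0],[-0.1,0,13,0,0]])

```text
clock: 7.9
position: [590.8, -7.8, -28.6]
ee_rot: [-0.694, 0.72, -0.001, 0.001]
contact_force: [4.4, -1.7, -0.6]
gripper_width: 46.7
grasp_force: 1.9
```

Emit:
drive_tool(targets=[[-0.1,0,-8,0,0],[-0.1,0,-14,0,0],[-0.1,0,-14,0,0],[-0.1,0,-14,-32,0],[-0.1,0,-14,-32,0],[-0.1,48,-17,-32,0],[-0.1,48,-17,-32,0],[-0.1,48,-17,-32,0],[-0.1,48,-17,-15,0],[-0.1,48,-17,0,0],[-0.1,48,-17,0,0]])

```text
clock: 9.0
position: [602.1, -56.0, -31.5]
ee_rot: [-0.694, 0.72, 0.002, -0.002]
contact_force: [0.1, -0.1, -0.4]
gripper_width: 46.8
grasp_force: 0.0
```

Emit:
drive_tool(targets=[[-0.1,0,3,0,0],[-0.1,0,6,0,0],[-0.1,0,8,0,0],[-0.1,0,10,0,0],[-0.1,0,12,0,0],[-0.1,0,14,0,0],[-0.1,0,15,0,0],[-0.1,0,15,0,0]])

```text
clock: 9.8
position: [592.3, -55.9, -28.7]
ee_rot: [-0.694, 0.72, -0.002, 0.002]
contact_force: [5.4, -1.8, -3.5]
gripper_width: 46.6
grasp_force: 2.7
```

Emit:
drive_tool(targets=[[-0.1,0,-8,0,0],[-0.1,0,-14,0,0],[-0.1,0,-14,0,0],[-0.1,0,-14,-32,0],[-0.1,0,-14,-32,0],[-0.1,48,-18,-32,0],[-0.1,48,-18,-32,0],[-0.1,48,-18,-32,0],[-0.1,48,-18,-15,0],[-0.1,48,-18,0,0],[-0.1,48,-18,0,0]])

```text
clock: 10.9
position: [603.2, -103.9, -31.5]
ee_rot: [-0.694, 0.72, 0.002, -0.002]
contact_force: [-0.7, -0.4, 0.7]
gripper_width: 46.8
grasp_force: 0.0
```

Emit:
drive_tool(targets=[[-0.1,0,3,0,0],[-0.1,0,6,0,0],[-0.1,0,8,0,0],[-0.1,0,10,0,0],[-0.1,0,12,0,0],[-0.1,0,14,0,0],[-0.1,0,16,0,0],[-0.1,0,16,0,0]])

```text
clock: 11.7
position: [589.3, -104.0, -29.1]
ee_rot: [-0.693, 0.72, -0.0, 0.0]
contact_force: [1.4, 0.5, -0.2]
gripper_width: 47.1
grasp_force: 0.0
```

Emit:
drive_tool(targets=[[-0.1,0,2,0,0],[-0.1,0,4,0,0],[-0.1,0,6,0,0],[-0.1,0,6,0,0]])

```text
clock: 12.1
position: [583.1, -103.8, -29.2]
ee_rot: [-0.693, 0.72, 0.0, -0.0]
contact_force: [0.9, 0.8, 0.6]
gripper_width: 46.7
grasp_force: 0.0
```

```bash
python3 - <<'E'
from h import *
s=arm.read_state(); print(s["position"],s["contact_force"],s["grasp_force"],s["clock"])
im=arm.get_image("side"); cv2.imwrite("pics/v5.png",cv2.resize(np.hstack([im[200:290,260:380],arm.get_image("top")[220:310,265:385]]),(800,300),interpolation=cv2.INTER_CUBIC))
E
```

```text
[ 583.05983335 -103.76794769  -29.2369121 ] [0.94236956 0.75436901 0.62171685] 0.0 12.1
```

View pics/v5.png

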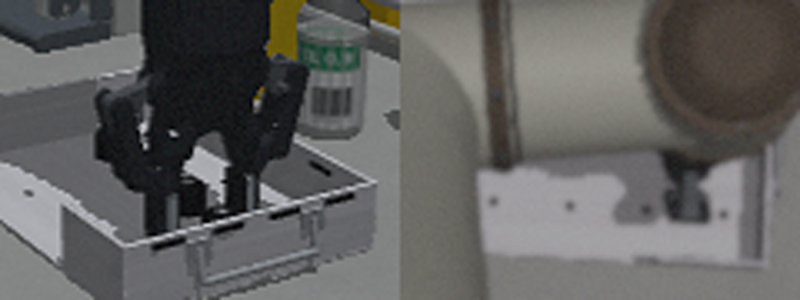

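Emit:
drive_tool(targets=[[0.3,0,0,0,0],[0.6,0,0,0,0],[1,0,0,0,0],[1,0,0,0,0],[1,0,0,0,0],[1,0,0,0,0]])

```text
clock: 12.8
position: [583.8, -103.8, -28.9]
ee_rot: [-0.694, 0.72, -0.0, 0.0]
contact_force: [-1.1, 0.7, 4.8]
gripper_width: 21.1
grasp_force: 58.9
```

Emit:
drive_tool(targets=[[1,0,8,0,0],[1,0,20,0,0],[1,0,30,0,0],[1,0,31,0,0],[1,-10,32,0,0],[1,-25,33,0,0],[1,-40,34,0,0],[1,-55,34,0,0],[1,-70,34,0,0],[1,-75,34,0,0],[1,-75,34,0,0]])

```text
clock: 13.9
position: [552.0, -26.4, -28.9]
ee_rot: [-0.694, 0.72, 0.0, -0.0]
contact_force: [-1.6, 1.9, 6.5]
gripper_width: 21.7
grasp_force: 59.5
```

Emit:
drive_tool(targets=[[1,0,10,0,0],[1,0,25,0,0],[1,0,40,0,0],[1,0,55,0,0],[1,0,70,0,0],[1,0,85,0,0],[1,0,94,0,0],[1,0,94,0,0],[1,0,94,0,0],[1,0,94,0,0]])

```text
clock: 14.9
position: [459.2, -23.8, -29.3]
ee_rot: [-0.694, 0.72, -0.0, 0.0]
contact_force: [0.5, -0.4, -0.2]
gripper_width: 21.7
grasp_force: 58.7
```

```bash
python3 - <<'E'
from h import *
s=arm.read_state(); print(s["position"],s["contact_force"],s["grasp_force"],s["gripper_width"],s["clock"])
P=s["position"]; P[2]=5; u,v=px("side",[P])[0].astype(int); print(u,v)
im=arm.get_image("side"); cv2.imwrite("pics/v6.png",cv2.resize(im[v-60:v+30,u-60:u+60],(800,600),interpolation=cv2.INTER_CUBIC))
E
```

```text
[459.15637248 -23.80751121 -29.27979683] [ 0.45023877 -0.39434629 -0.22629604] 58.74415917398437 21.650260091085247 14.9
247 271
```

View pics/v6.png

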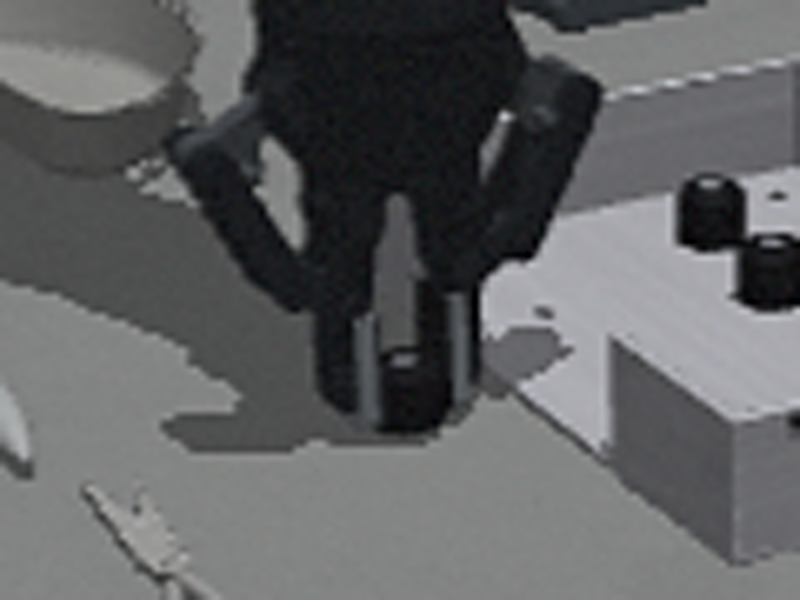

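Emit:
drive_tool(targets=[[0.2,0,0,0,0],[0.2,0,0,0,0],[0.2,0,0,0,0],[0.2,0,0,2,0],[0.2,0,0,4,0],[0.2,0,0,4,0],[1,0,0,4,0],[1,0,0,4,0],[1,0,0,4,0],[1,0,0,4,0],[1,0,0,4,0],[1,0,0,4,0]])

```text
clock: 16.15
position: [458.5, -24.0, -33.0]
ee_rot: [-0.694, 0.72, -0.0, 0.0]
contact_force: [-1.6, 0.7, 4.1]
gripper_width: 21.7
grasp_force: 59.0
```

Emit:
drive_tool(targets=[[1,0,0,-15,0],[1,0,0,-45,0],[1,0,0,-85,-5],[1,-30,-1,-90,-13],[1,-60,-2,-90,-21],[1,-100,-3,-90,-29],[1,-140,-5,-90,-37],[1,-180,-6,-90,-45],[1,-220,-7,-90,-53],[1,-260,-9,-90,-61],[1,-295,-10,-90,-69],[1,-324,-11,-90,-77]])

```text
clock: 17.35
position: [481.6, 301.5, 56.2]
ee_rot: [0.992, -0.129, -0.0, -0.0]
contact_force: [1.4, -0.7, -0.2]
gripper_width: 21.2
grasp_force: 58.8
```

Emit:
drive_tool(targets=[[1,0,0,0,-8],[1,0,0,0,-13],[1,0,0,0,-13],[1,0,0,0,-13]])

```text
clock: 17.75
position: [481.6, 299.2, 56.4]
ee_rot: [1.0, -0.02, -0.0, 0.0]
contact_force: [-0.5, -0.6, -0.7]
gripper_width: 21.2
grasp_force: 58.8
```

```bash
python3 - <<'E'
from h import *
np.set_printoptions(precision=3,suppress=True)
s=arm.read_state(); print({k:s[k] for k in("position","contact_force","ee_rot","grasp_force","gripper_width","clock","joints")})
P=s["position"]; im=arm.get_image("side").max(2)
# dark object below the fingers (stud), tip expected about 40 mm above reported TCP
u,v=px("side",[P+[0,0,40]])[0]; print(u,v, px("side",[P+[0,0,30]])[0])
u,v=int(u),int(v); print(im[v-16:v+16:1,u-16:u+17:2])
E
```

```text
{'position': array([481.626, 299.207,  56.392]), 'contact_force': array([-0.528, -0.574, -0.734]), 'ee_rot': array([ 1.  , -0.02, -0.  ,  0.  ]), 'grasp_force': 58.835364952888085, 'gripper_width': 21.243016597915823, 'clock': 17.75, 'joints': array([ 0.842,  0.427, -0.318, -0.   , -0.826,  0.689])}
192.82749174125814 189.66886752106515 [193.148 193.576]
[[ 91  94  95  97  18  24  22  33  26  25  30  42  23  80  86  85  62]
 [ 94  95  97  97  18  20  26  28  20  26  28  28  28  81  83  81  94]
 [ 93  95  93  96  58  17  23  27  31  24  25  29  22  77  83  90 115]
 [ 92  95  94  92  99  38  37  29  25  22  23  23  21  79  93 119 131]
 [ 91  74  88 130 123  39  22  25  24  27  23  15  64 106 127 124 136]
 [130 130 131 128 120  25  12  22  24  19  18  68 132 129 119 114 111]
 [131 130 130 130 134  24  28  56  22  24  18  90 130 126 128 108 114]
 [128 128 130 128 133  36  18  75  24  24  24  88 130 128 128  95  78]
 [126 130 128 127 133  32  21  75  30  26  14  89 127 130 129  78  74]
 [127 128 127 131 134  39  20  75  37  34  20  89 128 127 128  84  79]
 [125 126 129 129 132  46  24  69
[... 829 characters left out ...]
130 126 129 130 129 128 132 131 131 130 130 128 128  72  93]
 [129 128 128 126 129 128 127 127 128 128 129 129 129 127 128  89  69]
 [129 129 130 130 129 128 129 128 125 126 127 128 127 126 127 127  88]
 [127 129 126 128 128 129 127 127 127 127 126 128 127 128 127 129 128]
 [127 127 129 126 129 127 128 127 127 127 127 128 129 131 131 127 127]
 [128 131 130 128 129 129 128 129 129 131 130 131 129 127 128 128 127]
 [130 130 128 127 131 128 130 129 129 128 127 127 126 127 130 129 128]
 [129 130 130 129 130 131 129 127 127 129 130 130 130 130 128 127 126]
 [131 129 131 130 130 129 129 132 130 130 127 131 128 129 126 127 127]
 [103  97 100 101 108 116 115 132 131 130 131 128 129 127 131 128 127]]
```

Emit:
drive_tool(targets=[[1,0,0,25,0],[1,0,0,50,0],[1,0,0,65,0],[1,0,0,72,0],[1,0,0,75,0],[1,0,0,75,0]])

```text
clock: 18.4
position: [482.1, 299.5, -18.0]
ee_rot: [1.0, -0.019, 0.0, -0.0]
contact_force: [-0.1, -0.0, 0.2]
gripper_width: 21.8
grasp_force: 58.8
```

Emit:
drive_tool(targets=[[1,0,0,2,0],[1,0,0,4,0],[1,0,0,4,0]])

```text
clock: 18.7
position: [481.8, 299.5, -21.9]
ee_rot: [1.0, -0.019, 0.0, -0.0]
contact_force: [-0.2, -0.2, -0.2]
gripper_width: 21.6
grasp_force: 58.8
```

Emit:
drive_tool(targets=[[1,0,0,2,0],[1,0,0,3,0],[1,0,0,3,0],[0.2,0,0,3,0],[0.2,0,0,3,0],[0,0,0,3,0],[0,0,0,3,0],[0,0,0,-30,0],[0,0,0,-80,0],[0,0,0,-120,0],[0,0,0,-120,0]])

```text
clock: 19.8
position: [485.3, 302.4, 104.5]
ee_rot: [1.0, -0.018, 0.005, -0.005]
contact_force: [0.2, 0.7, -0.5]
gripper_width: 42.5
grasp_force: 0.0
```

Emit:
drive_tool(targets=[[0,0,-45,0,0],[0,0,-90,0,0],[0,0,-135,0,0],[0,0,-180,0,0],[0,0,-200,0,0],[0,0,-200,0,0],[0,0,-200,0,0]])

```text
clock: 20.5
position: [488.8, 498.9, 96.6]
ee_rot: [1.0, -0.019, -0.001, 0.001]
contact_force: [0.0, 0.3, 0.7]
gripper_width: 42.8
grasp_force: 0.0
```

```bash
python3 - <<'E'
from h import *
np.set_printoptions(precision=1,suppress=True)
s=arm.read_state(); print({k:s[k] for k in("position","contact_force","grasp_force","gripper_width","clock")})
im=arm.get_image("top").max(2)
m=np.zeros(im.shape,np.uint8); m[282:317,115:200]=1; m=((im<75)&(m>0)).astype(np.uint8)
n,l,st,c=cv2.connectedComponentsWithStats(m)
for i in range(1,n):
    if st[i,4]>15: print("blob",st[i],c[i],onz("top",[c[i]],20)[0])
print(px("top",[[482,299.5,20]])); print(im[276:324:3,105:212:3])
E
```

```text
{'position': array([488.8, 498.9,  96.6]), 'contact_force': array([0. , 0.3, 0.7]), 'grasp_force': 0.0, 'gripper_width': 42.79539537675076, 'clock': 20.5}
blob [172 282  28  19  61] [186.4 288.5] [511.1 246.2  20. ]
blob [155 295  12  11  90] [160.8 300.1] [485.5 299.1  20. ]
[[160.6 301.8]]
[[112 114 110 112 112 112 113 112 113 114 114 114 114 112 113 113 109 112
  110 109 109 113 114 110 111 111 115 112 114 116 113 115 113 113 113 114]
 [111 111 111 111 114 112 113 116 112 115 116 110 111  95  80  79  73  80
   75  74  66  78  76  90 106 112 110 112 113 115 112 116 114 113 112 113]
 [113 111 111 114 115 114 112 113 113 112  96  89  78  74  75  76  78  84
   86  88  90  83  77  74  70  79 110 114 115 117 117 114 114 114 114 115]
 [113 114 111 112 113 114 113 109 100  88  84  80  78  86 100 111 123 128
  126 126 129 129 124 112  94  74  69  87 111 116 114 116 114 114 112 111]
 [114 109 111 114 115 110 102  91  84  80  81  85 104 122 127 128 127 132
  134 127 128 130 133 133 126 115  95  71  70 109 113 117 114 112 114 113]
 [114 114 115 112 113  97  94  84  84  84  97 118 129 127 128 
[... 877 characters left out ...]
 129 129 128 126 130 128 126
  127 128 130 127 131 129 130 131 132 129 131 130 132 117  90  76  87 118]
 [ 93  97  97  98 102 113 133 129 130 127 129 129 126 128 127 130 126 127
  130 127 131 131 131 133 131 130 133 130 132 129 128 112  89  78 107 115]
 [ 95  84  98 101 100 104 116 124 125 124 129 125 128 126 126 124 120 125
  126 124 124 126 123 127 125 126 127 123 121 112 106  86  81  76  99 113]
 [116  85  86  89  85  83  85  90  94  95  94  94  96  86  87  87  84  81
   81  79  77  76  82  75  82  82  80  76  73  75  74  75  73  90 108 115]
 [112 102  82  85  77  72  74  71  69  75  75  84  91  86  84  84  71  86
   95  90  96  95  97  93  82  85  89  90  97 102 100 110 107 114 115 117]]
```

```bash
python3 -c "
from bench import arm; print(arm.job_done())"
```

```text
the job is handed in; nothing more can be done
None
```

The loose stud, the rightmost seen from the robot, was slid out through the gap and now stands upright near the middle of the kidney dish; the job was handed in at 20.5 s with no verdict shown, the bystanders were never approached, and the fingertips sat roughly 35–40 mm above the reported TCP height, so I set heights by camera and force instead.

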